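Hang the condiment caddy on its peg rail and stock it with the oil bottle

ROBOT

A 6-joint arm with a two-finger parallel gripper is mounted at the origin on the work surface. World frame = base frame: x ahead of the robot, y to its left, z up, the work surface at z = 0. Lengths are in m, angles in rad, forces in N, time in s.
With the tool pointing down it reaches from about 0.3 to 0.85 m from the base axis. Payload 5.4 kg.
Tool frame: the origin (TCP) lies between the finger pads; the fingertips stand 19 mm ahead of it and the grasp point (between the pads) is the TCP; z points along the fingers, y is the line along which they close (so a half turn about z gives the same grasp; the last joint's range is limited). The gripper opens to 85 mm and grips with 20 to 120 N. Pads are 22 mm wide; open, the fingers measure 114 mm over their backs; the gripper's body (76 mm by 85 mm) begins 54 mm behind the grasp point. The pads swing forward as they close: fully open they stand 13 mm farther back than shut.
Start: joints at [-1.497, 0.158, 1.597, -0, 1.386, -0.21], TCP at [0.161, -0.552, 0.25] pointing down, gripper open.
Joint ranges: [-2.91, 2.91], [-0.94, 2.29], [0.18, 2.7], [-1.29, 4.43], [0.17, 2.64], [-3, 3]. Speed limits (rad/s): [2.57, 2.57, 3.14, 3.14, 3.14, 3.14].

INTERFACE

Orientations are given as a unit quaternion [w, x, y, z].
In Python, from workcell import readout, viewer, manip gives the robot as it stands.
- The arm moves only by the tool step_arm, never from a script. Its argument "series" is a list of rows, each a list of 3 entries, a list of its own where there are three numbers: the shift along the world's x, y, z in m, then the turn about the world's z in degrees, then the closure, from -1 (fully open) to 1 (shut). A call has 1 to 8 rows; each row shifts and turns the commanded pose from where the row before left it; what a row does not reach is not made up. A row lasts 1/8 s, in which the tool goes at most 62.5 mm and 10.7 degrees, less where a joint would pass 70% of its speed; a pose out of reach is approached as far as the arm can. A call with a gripper value outside its range is refused whole. The fingers move at their own pace and stop on an object; "newtons" is the grip in N (left out, the last holds). Time passes only in rows, so rows that do not move let the fingers close. It gives the time, the measured TCP pose, the force, the opening and the grip force at its end, in the units of the state.
- readout.state(): the state, without advancing time (a new reading comes with each control period).
- viewer.grab_frame(name): name is "scene" or "top"; returns a dict with "color" (384x512x3 uint8, red, green, blue), "range_z" (384x512 float32, m along the optical axis (not along the pixel's ray), 0 where there is no reading), "camera_matrix" (3x3 intrinsics, pixels), "world_from_camera" (4x4, takes a point from camera to world coordinates). Camera axes: x right, y up, looking along -z (the intrinsics and any distortion apply to the point x, -y, -z); pixel columns grow to the right and rows downward; lengths in m; the calibration is good to about 2 mm. A picture is of the moment at which its call begins.
- manip.hand_in(): hands the job in; it is judged then, once.
The state is a dict: "time_s": time; "joint_pos": joint angles; "qvel": joint speeds; "joint_efforts": joint torques, N m; "position": TCP position; "ee_rot": TCP orientation; "wrist_force": force on the tool from outside, world axes, zero at the start; "wrist_torque": the same for the moment, N m; "finger_gap": finger opening in m; "grip_force": force on a finger pad.
Only numpy, scipy, OpenCV 4.12 (cv2) and the standard library are available. Lean on these libraries where they do the work, as an engineer would, in place of code of your own. Each camera call takes 0.05 s, during which the arm holds its last target. There are 200 camera calls.

TASK

Set up the condiments at the carving counter: hang the wooden caddy by the two holes in its back board on the two pegs of the rail, so that both pegs are through and it hangs freely by itself against the rail, then stand the oil bottle upright in the caddy's wider bay. Do not let the caddy or the bottle drop, and leave the other things on the counter where they stand.

Things in the scene. Friction and masses are not known exactly. Their poses are not given: they have to be found in the camera images.
- rail: Fixed peg-rail stand. Origin at counter height under the rail's mid-thickness; y along the rail, front faces -x (yaw within 0.25 rad). Oak peg rail 22 thick, 350 long, z 140 to 178 mm; lower oak stop rail, same thickness, z 62 to 88 mm; both front faces at x = -11 mm. Steel uprights behind at y = +-150 mm, 186 mm high; feet 8 mm high, x -20 to 110 mm. Free space above and behind the rail.
- peg_l (a point): Mid-neck of the left (+y) steel peg, 10 mm out from the rail's face, 165 mm above the counter; axes as the rail's. Pegs are level and point along the rail's -x: neck 8 mm thick, 20 mm long, then a head 13 mm across, 9 mm long, tapered. Peg spacing 100 mm; rail's top edge is 13 mm above the peg axes. A hole passes over the head, then the board drops about 6 mm onto the neck, held by the head.
- peg_r (a point): Mid-neck of the right (-y) peg, just like the left one.
- caddy: Loose oak caddy, 94 deep (x) by 150 wide (y) by 172 mm high, about 0.4 kg, stands upright. Origin centre of underside, z up, front -x. Back board 14 mm thick at x = 33 to 47 mm, full width and height. In front of it a tray with walls 56 mm high: wide bay at +y, 72 by 78 mm inside; narrow bay at -y, 72 by 48 mm. Hung, its axes match the rail's (lean under 0.1 rad), underside about 54 mm up.
- hole_l (a point): Centre of the caddy's left (+y) through hole, at mid-thickness of the back board, for the left peg. Both holes run along the caddy's x, are 20 mm in diameter, 105 mm above the underside, at y = +50 and -50 mm.
- hole_r (a point): Centre of the caddy's right (-y) hole, at mid-thickness of the board, for the right peg.
- board_top (a point): Middle of the top edge of the caddy's back board, 172 mm above its underside; here the 14 mm board can be pinched from above across its thickness. Once hung, the top 48 mm of the board stand clear above the rail.
- bay (a point): Centre of the floor of the caddy's wide bay (on the floor, 8 mm above the caddy's underside).
- bottle: Loose green glass oil bottle with paper label and black cylindrical stopper, 165 mm high, about 0.32 kg, origin centre of underside, z up. Body 56 mm in diameter up to 92 mm, tapering to a neck; stopper 31 mm in diameter from 128 to 165 mm, firmly attached, so the bottle can be lifted by it.
- mill: Bystander: dark wooden pepper mill, 54 mm in diameter, 145 mm high, origin at its underside.
- jar: Bystander: amber glass jar with steel lid, 72 mm in diameter, 100 mm high, origin at its underside.
- bowl_a: Bystander: glass bowl of breadsticks, 92 mm in diameter, about 45 mm high, between the robot and the rail, origin at its underside.
- plates: Bystander: stack of round bamboo plates, 110 mm in diameter, 80 mm high, at the left near the rail, origin at its underside.
- dish: Bystander: flat white dish of sliced ham, 170 mm in diameter, 18 mm high, at the right, origin at its underside.
Not all that is in view belongs to the job. What is shaped like the caddy but blue, green or red is not meant.

How it is judged:
On the way, in this order (a step that is already met when the one before it is completed fails the run):
1. the caddy hangs on both pegs, let go (distance between hole_l and peg_l below 0.012 m and distance between hole_r and peg_r below 0.012 m and angle between caddy's own z axis and vertical below 0.15 rad and contact force between the fingers and caddy below 0.1 N and linear speed of caddy below 0.03 m/s), for 0.3 s.
2. the bottle stands in the wide bay of the hanging caddy (horizontal distance between bottle and bay below 0.02 m and z of bottle in the frame of caddy below 0.016 m and angle between bottle's own z axis and vertical below 0.2 rad), for 0.2 s.
At the end, for the whole second after the job is handed in: The caddy hangs at rest with each hole centre within 12 mm of the neck of its own peg (left on left, right on right) and leans less than 0.15 rad; the bottle stands at rest on the floor of the wide bay, within 20 mm of the bay's centre and less than 0.2 rad from upright (all of step 2 and distance between hole_l and peg_l below 0.012 m and distance between hole_r and peg_r below 0.012 m and angle between caddy's own z axis and vertical below 0.15 rad and linear speed of each of caddy, bottle below 0.03 m/s and z of bottle in the frame of caddy above 0.002 m); the robot touches nothing.
It fails at once if the caddy or the bottle is dropped (it moves faster than 0.45 m/s while the fingers do not touch it) ((contact force between the fingers and caddy below 0.05 N and linear speed of caddy above 0.45 m/s) or (contact force between the fingers and bottle below 0.05 N and linear speed of bottle above 0.45 m/s)).
It fails at once if a bystander is shifted by more than 40 mm or knocked over (distance of any of mill, jar, bowl_a, plates, dish from where it was at the start of the episode above 0.04 m or angle between any of mill, jar's own z axis and vertical above 0.6 rad).
It also fails if it takes over 61 s, if anything falls off the work surface, if the arm or the gripper's body presses on something with over 40 N, if the wrist force passes 120 N, or if a joint passes its speed limit or range.

## Working session

There is one attempt and no reset: what is moved stays moved. The work goes in short steps, Python scripts to look and compute and a tool call to move; the robot and the scene stay as the last step left them, time stands still between calls to the robot, and variables do not carry over. Pictures are saved under pics/ and viewed, at most 10 in all, crops included, and the job is handed in when it is done.

Besides the shell and the picture viewer there is one more tool, called after ">>>" as name(argument=value, ...), one argument or row to a line, values as JSON. step_arm: Moves the arm, as the interface text tells. Its arguments: {"type":"object","properties":{"series":{"type":"array"},"newtons":{"type":"number"}},"required":["series"]}

```bash
mkdir -p pics
cat > h.py <<'E'
import numpy as np,cv2,pickle
def cloud(f):
    K=f["camera_matrix"];T=f["world_from_camera"];d=f["range_z"]
    v,u=np.mgrid[:d.shape[0],:d.shape[1]]
    P=np.stack([(u-K[0,2])/K[0,0]*d,-(v-K[1,2])/K[1,1]*d,-d],-1)
    W=P@T[:3,:3].T+T[:3,3]; W[d<=0]=np.nan
    return W
def grab(tag):
    from workcell import viewer
    F={}
    for n in("scene","top"):
        f=viewer.grab_frame(n);F[n]=f
    pickle.dump(F,open(f"{tag}.pkl","wb"));return F
E
python3 - <<'E'
from h import *
from workcell import readout
F=grab("f0");print(readout.state())
for n,f in F.items():print(n,f["camera_matrix"],f["world_from_camera"],(f["range_z"]>0).mean())
im=np.vstack([cv2.resize(f["color"],(800,600))[:,:,::-1] for f in F.values()])
for n,f in F.items():cv2.imwrite(f"pics/{n}0.png",cv2.resize(f["color"],(800,600))[:,:,::-1])
E
```

```text
{'time_s': 0.1, 'joint_pos': array([-1.49712974e+00,  1.58988405e-01,  1.59814010e+00,  1.15185344e-07,
        1.38623486e+00, -2.10095282e-01]), 'qvel': array([ 0.00055132, -0.00252444, -0.00233699, -0.00059686,  0.00115477,
       -0.00131337]), 'joint_efforts': array([-2.62295807e-04, -3.96990931e+01, -3.32338393e+01, -2.40111731e-04,
        4.23328325e-03,  4.06563274e-06]), 'position': array([ 0.16092449, -0.55146763,  0.24939709]), 'ee_rot': array([-8.83293751e-04,  9.89951387e-01,  1.41405332e-01,  6.04036748e-05]), 'wrist_force': array([ 0.01056995,  0.06739811, -0.75911973]), 'wrist_torque': array([0.00094575, 0.00273683, 0.03508478]), 'grip_force': 0.0, 'finger_gap': 0.08563169775160955}
scene [[482.99162611   0.         257.36653318]
 [  0.         482.99162611 195.97983033]
 [  0.           0.           1.        ]] [[ 0.71109777 -0.37727781  0.59329707  1.45950025]
 [ 0.70306231  0.38945814 -0.59500063 -0.96776533]
 [-0.00658384  0.84022843  0.54219262  1.01523818]
 [ 0.          0.          0.          1.        ]] 0.8761800130208334
top [[418.35724521   0.         252.70754119]
 [  0.         418.35724521 193.77004579]
 [  0.           0.           1.        ]] [[ 0.01203685  0.98563283 -0.16847264  0.23233479]
 [-0.99969335  0.01550836  0.0193052   0.00946557]
 [ 0.02164058  0.1681886   0.98551726  1.54257352]
 [ 0.          0.          0.          1.        ]] 0.99615478515625
```

View pics/scene0.png

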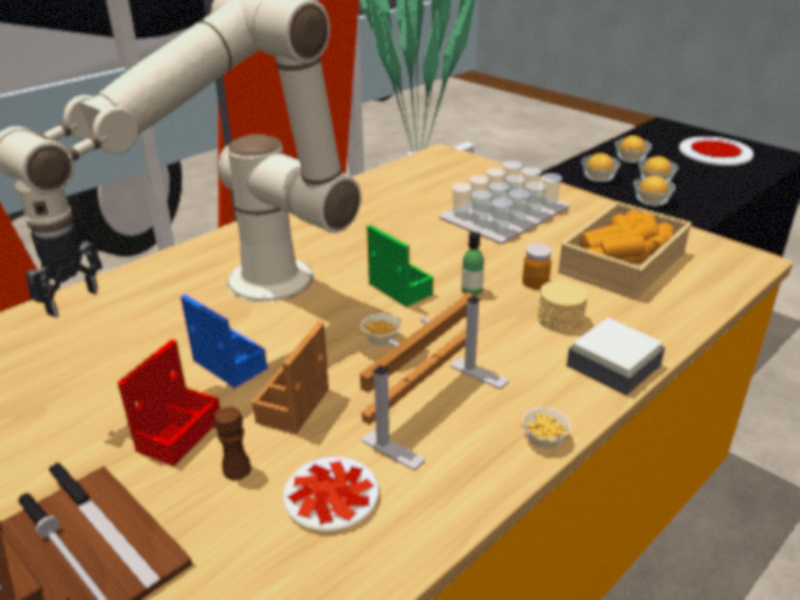

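View pics/top0.png

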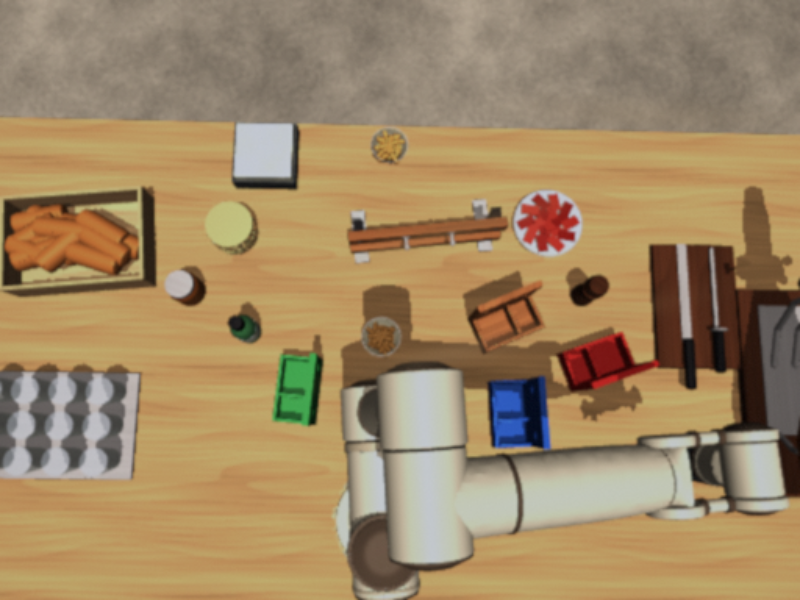

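Scene picture: the brown wooden caddy is at about (290,385), the rail at (415,345) and the bottle at (472,265). Candidates for the caddy are red at (165,405), blue at (225,340), green at (398,265) and brown at (290,385). I choose the brown one, which is at about (505,315) in the top view. Next I measure it, with one crop as a check.

Run:
```python
from h import *
F=pickle.load(open("f0.pkl","rb"))
W=cloud(F["top"]);S=cloud(F["scene"])
def rect(P,n):
    r=cv2.minAreaRect(P[:,:2].astype(np.float32)*1000);b=cv2.boxPoints(r)
    print(n,len(P),"c",np.round(r[0],1),"size",np.round(r[1],1),"ang",round(r[2],2),"z",np.round(np.percentile(P[:,2],[5,50,95]),4))
def sel(W,u,v,z):
    m=np.zeros(W.shape[:2],bool);s=512/800
    m[int(v[0]*s):int(v[1]*s),int(u[0]*s):int(u[1]*s)]=1
    m&=(W[...,2]>z[0])&(W[...,2]<z[1]);return W[m]
rect(sel(W,(455,560),(270,360),(.160,.185)),"caddy top board T")
rect(sel(W,(455,560),(270,360),(.045,.07)),"caddy walls T")
rect(sel(W,(455,560),(270,360),(.03,.2)),"caddy all T")
rect(sel(S,(250,335),(320,430),(.163,.185)),"caddy top board S")
rect(sel(S,(250,335),(320,430),(.03,.185)),"caddy all S")
P=sel(W,(340,512),(205,260),(.165,.19));rect(P,"rail T")
P2=sel(S,(355,470),(290,390),(.165,.186));rect(P2,"rail S")
# line fits
for n,Q in (("caddyT",sel(W,(455,560),(270,360),(.160,.185))),("caddyS",sel(S,(250,335),(320,430),(.163,.185))),("railT",P),("railS",P2)):
    l=cv2.fitLine(Q[:,:2].astype(np.float32),cv2.DIST_HUBER,0,.01,.01).ravel()
    d=l[:2]*np.sign(l[1]); t=(Q[:,:2]-l[2:])@d
    print(n,"yaw",np.arctan2(-d[0],d[1]),"ends",l[2:]+d*np.percentile(t,1),l[2:]+d*np.percentile(t,99))
rect(sel(W,(220,265),(305,345),(.15,.18)),"bottle T")
rect(sel(S,(455,490),(230,300),(.13,.18)),"bottle S top")
rect(sel(S,(455,490),(230,300),(.02,.09)),"bottle S body")
for n,u,v,z in(("mill",(565,612),(268,310),(.1,.16)),("jar",(160,210),(262,308),(.08,.12)),("bowl",(355,405),(312,360),(.02,.08)),("plates",(200,262),(195,255),(.06,.1)),("dish",(510,585),(185,260),(.005,.03)),("red",(550,660),(325,395),(.03,.2)),("green",(270,325),(345,430),(.03,.2))):rect(sel(W,u,v,z),n)
# pegs: points in front of the rail in top view z .14-.175
c=F["scene"]["color"];cv2.imwrite("pics/c.png",np.vstack([cv2.resize(c[190:300,140:320],(720,440),interpolation=2)[:,:,::-1]]))
np.save("topZ.npy",W)
```

```text
caddy top board T 199 c [ 487.1 -261.9] size [ 14.5 150.5] ang 23.98 z [0.1667 0.1711 0.1764]
caddy walls T 293 c [ 449.5 -279.2] size [ 93.  153.1] ang 22.67 z [0.0482 0.0552 0.0622]
caddy all T 673 c [ 451.3 -279.1] size [ 94.  153.3] ang 23.96 z [0.0374 0.0599 0.1742]
caddy top board S 219 c [ 488.2 -262.2] size [ 19.1 156.1] ang 24.2 z [0.1646 0.1721 0.1754]
caddy all S 1718 c [ 397.1 -293.1] size [233.1 167.2] ang 15.13 z [0.0346 0.0768 0.1728]
rail T 844 c [627.6 -85.5] size [ 71.3 348.5] ang 6.65 z [0.169  0.1775 0.1851]
rail S 755 c [623.2 -89.5] size [ 66.  350.9] ang 10.16 z [0.1665 0.1776 0.1822]
caddyT yaw 0.41932994 ends [ 0.51680326 -0.32919514] [ 0.45654749 -0.19402255]
caddyS yaw 0.40087447 ends [ 0.52035514 -0.33069662] [ 0.46117012 -0.19105148]
railT yaw 0.11687716 ends [ 0.65061952 -0.25405706] [0.61091635 0.08409478]
railS yaw 0.12877056 ends [ 0.66023207 -0.25848692] [0.61770916 0.06990815]
bottle T 73 c [421.8 321.8] size [29.9 27.5] ang 81.27 z [0.1559 0.164  0.1687]
bottle S top 104 c [516.3 197.7] size [ 28.6 342. ] ang 36.43 z [0.1355 0.1608 0.179 ]
bottle S body 226 c [352.7 435.5] size [ 56.3 335.8] ang 32.22 z [0.0243 0.0549 0.087 ]
mill 179 c [ 521.  -464.9] size [46.7 46.1] ang 88.51 z [0.1202 0.1376 0.145 ]
jar 272 c [516.4 466.3] size [62.2 61.4] ang 74.12 z [0.0917 0.0995 0.1049]
bowl 456 c [411.9  13. ] size [89.3 90. ] ang 76.66 z [0.0231 0.0352 0.0437]
plates 739 c [663.  368.6] size [107.9 107.7] ang 10.3 z [0.0715 0.0792 0.0846]
dish 1540 c [ 705.1 -389.5] size [182.1 191.3] ang 89.09 z [0.007  0.0178 0.0252]
red 701 c [ 361.3 -488.7] size [ 94.4 153.1] ang 19.64 z [0.0365 0.0586 0.1742]
green 658 c [288.1 200.9] size [ 95.8 150.3] ang 84.99 z [0.04   0.0767 0.1744]
```

View pics/c.png

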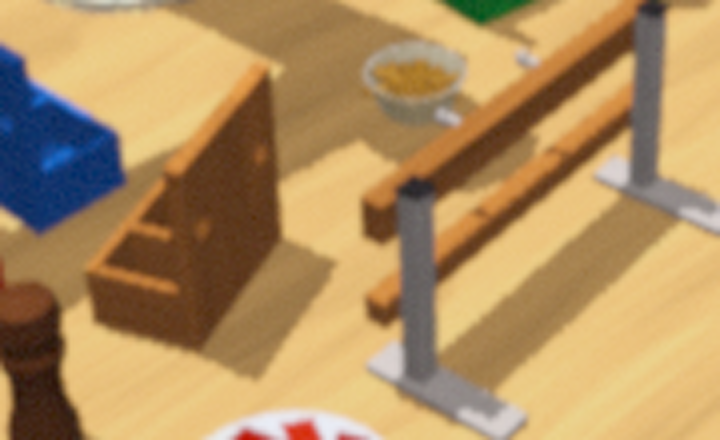

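The crop shows the oak caddy upright with its holes at (260,155) and (200,230). The rail's pegs show at (450,118) and (527,60). The sizes match what was given. One refinement of rail and pegs remains.

```bash
cat >> h.py <<'E'
def rail(F,n):
    """rail top edge from depth + pegs, in world; returns yaw, face mid"""
    W=cloud(F[n]);c=cv2.cvtColor(F[n]["color"],cv2.COLOR_RGB2HSV)
    d0=np.array([-.12,.993]);
    rel=W[...,:2]-np.array([.632,-.085]);a=rel@np.array([.993,.12]);b=rel@d0
    m=(abs(a)<.03)&(abs(b)<.13)&(W[...,2]>.168)&(W[...,2]<.188)
    r=cv2.minAreaRect(W[m][:,:2].astype(np.float32)*1000)
    l=cv2.fitLine(W[m][:,:2].astype(np.float32),cv2.DIST_HUBER,0,.01,.01).ravel()
    d=l[:2]*np.sign(l[1]);print(n,"railtop yaw",np.arctan2(-d[0],d[1]),"c",l[2:],"rect",r,"z",np.median(W[m][:,2]))
    m=(a<-.008)&(a>-.06)&(abs(b)<.16)&(W[...,2]>.14)&(W[...,2]<.18)&(c[...,1]<90)
    k,L,st,ce=cv2.connectedComponentsWithStats(m.astype(np.uint8))
    for i in range(1,k):
        if st[i,4]>4:
            P=W[L==i];t=P[:,:2]; print("  peg",st[i,4],"mean",P.mean(0),"along",np.median(b[L==i]),"a",np.percentile(a[L==i],[0,50,100]))
    m=(abs(a)<.03)&(W[...,2]>.168)&(W[...,2]<.182)&(c[...,1]>90);print("  rail ends",np.percentile(b[m],[.5,99.5]))
E
python3 - <<'E'
from h import *
F=pickle.load(open("f0.pkl","rb"))
for n in F:rail(F,n)
E
```

```text
scene railtop yaw 0.11258418 c [ 0.6344998  -0.06477149] rect ((625.2405395507812, -85.42352294921875), (43.137516021728516, 258.63665771484375), 5.886363506317139) z 0.17796599108586308
  peg 18 mean [ 0.59728464 -0.04206547  0.16917043] along 0.0473872160414236 a [-0.03861708 -0.030823   -0.00938516]
  peg 19 mean [ 0.60869978 -0.14155088  0.16942499] along -0.05329709650501656 a [-0.03951431 -0.03066744 -0.0102551 ]
  rail ends [-0.1762782  0.1695115]
top railtop yaw 0.115591966 c [ 0.6295546  -0.08512947] rect ((623.1006469726562, -85.99835205078125), (39.31873321533203, 259.1655578613281), 6.895578861236572) z 0.17726688622107667
  peg 21 mean [ 0.61103444 -0.13795023  0.16935155] along -0.04956002657770141 a [-0.04025876 -0.02751639 -0.01433142]
  peg 25 mean [ 0.60143052 -0.03945045  0.16890026] along 0.049212266699960094 a [-0.03971901 -0.02573492 -0.01027617]
  rail ends [-0.17302814  0.17284515]
```

>>> step_arm(
  series=[
    [[0.02,0.02,0.02],10,-1],
    [[0.03,0.03,0.01],10,-1],
    [[0.03,0.03,0],10,-1],
    [[0.04,0.035,0],10,-1],
    [[0.04,0.035,0],10,-1],
    [[0.04,0.035,0],10,-1],
    [[0.04,0.035,0],10,-1],
    [[0.04,0.035,0],10,-1],
  ],
  newtons=60,
)

```text
time_s: 1.1
position: [0.4419, -0.2955, 0.2799]
ee_rot: [-0.0, 0.665, 0.747, -0.0]
wrist_force: [0.2, -1.0, 0.4]
finger_gap: 0.0852
grip_force: 0.0
```

>>> step_arm(
  series=[
    [[0.023,0.017,-0.01],9,-1],
    [[0.0225,0.0165,-0.01],8.5,-1],
    [[0,0,-0.03],0,-1],
    [[0,0,-0.03],0,-1],
    [[0,0,-0.03],0,-1],
    [[0,0,-0.017],0,-1],
    [[0,0,0],0,-1],
  ],
)

```text
time_s: 1.98
position: [0.4857, -0.2629, 0.1519]
ee_rot: [-0.002, 0.546, 0.838, 0.0]
wrist_force: [-0.1, 0.7, 0.4]
finger_gap: 0.0855
grip_force: 0.0
```

Run:
```python
from h import *
from workcell import readout
s=readout.state();print(s["position"],s["ee_rot"],s["wrist_force"])
F=grab("f1");cv2.imwrite("pics/g.png",np.hstack([cv2.resize(F["scene"]["color"][150:300,100:300],(400,300)),cv2.resize(F["top"]["color"][130:280,240:440],(400,300))])[:,:,::-1])
```

```text
[ 0.48569615 -0.2628518   0.15194004] [-1.54993379e-03  5.46418230e-01  8.37511000e-01  2.01729036e-04] [-0.13990924  0.68580081  0.39388338]
```

View pics/g.png

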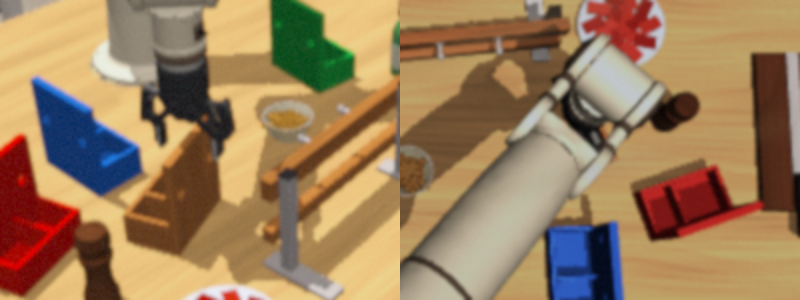

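The crop (left half) shows the fingers straddling the oak board at about (190,145). I nudge the tool, close, then lift.

>>> step_arm(
  series=[
    [[0.0015,0.0005,0.002],0,0],
    [[0,0,0],0,1],
    [[0,0,0],0,1],
    [[0,0,0],0,1],
    [[0,0,0],0,1],
    [[0,0,0],0,1],
  ],
  newtons=70,
)

```text
time_s: 2.82
position: [0.488, -0.2631, 0.1556]
ee_rot: [0.0, 0.546, 0.838, -0.0]
wrist_force: [-0.7, 0.1, 2.3]
finger_gap: 0.0133
grip_force: 69.2
```

>>> step_arm(
  series=[
    [[0,0,0.02],0,1],
    [[0,0,0.04],0,1],
    [[0,0,0.02],0,1],
    [[0,0,0],0,1],
  ],
)

```text
time_s: 3.32
position: [0.4885, -0.2633, 0.236]
ee_rot: [0.001, 0.546, 0.838, -0.0]
wrist_force: [-0.4, -0.1, -4.6]
finger_gap: 0.0132
grip_force: 68.7
```

>>> step_arm(
  series=[
    [[0.003,0.014,0],-3,1],
    [[0.01,0.03,0],-4,1],
    [[0.015,0.04,0],-4,1],
    [[0.015,0.04,-0.005],-4,1],
    [[0.011,0.03,-0.01],-2.2,1],
    [[0.005,0.013,-0.005],0,1],
    [[0,0,0],0,1],
    [[0,0,0],0,1],
  ],
)

```text
time_s: 4.32
position: [0.5468, -0.0971, 0.2152]
ee_rot: [0.0, 0.666, 0.746, -0.0]
wrist_force: [0.3, -0.4, -3.6]
finger_gap: 0.0131
grip_force: 68.6
```

Run:
```python
from h import *
from workcell import readout
s=readout.state();print(s["position"],s["ee_rot"],s["wrist_force"],s["wrist_torque"])
F=grab("f2")
a0=.115;ex=np.array([np.cos(a0),np.sin(a0)]);ey=np.array([-ex[1],ex[0]])
for n in F:
    W=cloud(F[n]);rail(F,n)
    c=cv2.cvtColor(F[n]["color"],cv2.COLOR_RGB2HSV)
    rel=W[...,:2]-np.array([.632,-.0855]);a=rel@ex;b=rel@ey
    m=(abs(a+.085)<.03)&(abs(b)<.1)&(W[...,2]>.222)&(W[...,2]<.242)&(c[...,1]>100)&(c[...,2]>60)
    P=W[m];print(n,m.sum(),np.median(P,0)); A=a[m];B=b[m]
    p=np.polyfit(B,A,1);print(" slope",p,"b",np.percentile(B,[1,99]),"a",np.percentile(A,[5,50,95]))
cv2.imwrite("pics/h.png",np.hstack([cv2.resize(F["scene"]["color"][170:290,190:350],(400,300)),cv2.resize(F["top"]["color"][110:230,210:370],(400,300))])[:,:,::-1])
```

```text
[ 0.54675584 -0.09708369  0.21518489] [ 9.07458390e-05  6.65706876e-01  7.46213265e-01 -3.32839589e-04] [ 0.3455341  -0.41880892 -3.58600198] [-0.00843997 -0.07262881 -0.02356017]
scene railtop yaw 0.11155721 c [ 0.6378318  -0.10386215] rect ((625.4071044921875, -85.40945434570312), (44.10530471801758, 259.22802734375), 6.182079315185547) z 0.178024653376183
  peg 19 mean [ 0.59902479 -0.0432361   0.17033191] along 0.045930268530746055 a [-0.03717156 -0.02906358 -0.01046023]
  peg 21 mean [ 0.60958846 -0.14172124  0.16926098] along -0.0527305165962157 a [-0.03947857 -0.03078286 -0.01034714]
  rail ends [-0.17655182  0.16840344]
scene 122 [ 0.55509836 -0.13631409  0.23174268]
 slope [-0.02820087 -0.08513434] b [-0.07667597  0.06154509] a [-0.09311724 -0.08196993 -0.07679122]
top railtop yaw 0.14167304 c [0.62026626 0.00235596] rect ((629.1292114257812, -73.1270751953125), (25.487911224365234, 235.19183349609375), 6.139063835144043) z 0.17721707309024537
  rail ends [-0.1740005   0.17372859]
top 73 [ 0.54132873 -0.05785114  0.23177794]
 slope [ 0.01771253 -0.08731221] b [-0.05022779  0.06362079] a [-0.0926183  -0.08743522 -0.07929398]
```

View pics/h.png

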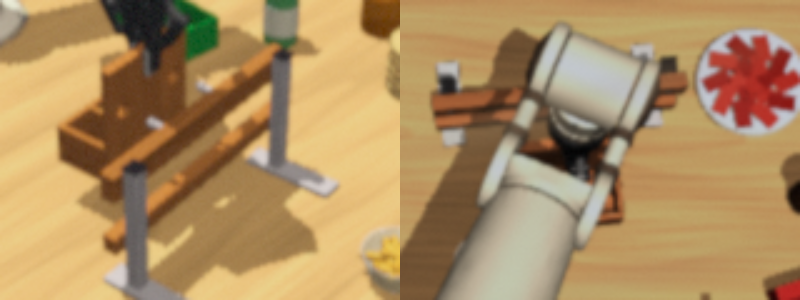

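The crop shows the caddy level in front of the rail, facing both pegs at (155,125) and (205,85) in the left half. Lateral error is about 1 mm and the hole height is right. I insert gently.

>>> step_arm(
  series=[
    [[0.01,0.0011,0],0,1],
    [[0.0139,0.0016,0],0,1],
    [[0.01,0.0011,0],0,1],
    [[0.005,0.0006,0],0,1],
    [[0.005,0.0006,0],0,1],
    [[0.004,0.0005,0],0,1],
    [[0,0,0],0,1],
  ],
)

```text
time_s: 5.3
position: [0.595, -0.0905, 0.2153]
ee_rot: [0.0, 0.665, 0.746, -0.0]
wrist_force: [0.0, -0.7, -3.4]
finger_gap: 0.0132
grip_force: 68.7
```

>>> step_arm(
  series=[
    [[0.005,0.0006,0],0,1],
    [[0.005,0.0006,0],0,1],
    [[0.003,0.0003,0],0,1],
    [[0.002,0.0002,0],0,1],
    [[0.0015,0.0002,0],0,1],
    [[0,0,0],0,1],
  ],
)

```text
time_s: 6.05
position: [0.6114, -0.0886, 0.2153]
ee_rot: [0.0, 0.665, 0.746, 0.0]
wrist_force: [0.6, -0.6, -4.6]
finger_gap: 0.0133
grip_force: 68.7
```

>>> step_arm(
  series=[
    [[0,0,-0.002],0,1],
    [[0,0,-0.002],0,1],
    [[0,0,-0.001],0,1],
    [[0,0,-0.0005],0,1],
    [[0,0,0],0,1],
  ],
)

```text
time_s: 6.68
position: [0.6114, -0.0886, 0.2098]
ee_rot: [-0.0, 0.665, 0.746, -0.0]
wrist_force: [-0.5, 0.2, -4.7]
finger_gap: 0.0132
grip_force: 68.7
```

>>> step_arm(
  series=[
    [[0,0,-0.0008],0,1],
    [[0,0,-0.0007],0,1],
    [[0,0,0],0,1],
  ],
)

```text
time_s: 7.05
position: [0.6116, -0.0886, 0.2094]
ee_rot: [0.0, 0.665, 0.746, 0.0]
wrist_force: [-2.8, 0.6, 4.9]
finger_gap: 0.0131
grip_force: 70.0
```

It rests on the pegs (+4.9 N vertical). I ease it against the rail and release.

>>> step_arm(
  series=[
    [[0.0015,0.0002,0],0,1],
    [[0,0,0],0,1],
    [[0,0,0],0,0.6],
    [[0,0,0],0,0.3],
    [[0,0,0],0,0],
    [[0,0,0],0,0],
  ],
  newtons=20,
)

```text
time_s: 7.8
position: [0.613, -0.0884, 0.2082]
ee_rot: [0.0, 0.665, 0.746, 0.0]
wrist_force: [0.3, 0.5, 0.3]
finger_gap: 0.0429
grip_force: 0.0
```

Run:
```python
from h import *
from workcell import readout
s=readout.state();print(s["position"],s["ee_rot"],s["wrist_force"],s["finger_gap"])
F=grab("f3")
cv2.imwrite("pics/i.png",np.hstack([cv2.resize(F["scene"]["color"][170:290,190:350],(400,300)),cv2.resize(F["top"]["color"][110:230,210:370],(400,300))])[:,:,::-1])
```

```text
[ 0.61297859 -0.08839937  0.20823216] [7.27404017e-05 6.65476575e-01 7.46418730e-01 5.40031668e-05] [0.294549   0.45398038 0.30826466] 0.04292317464525859
```

View pics/i.png

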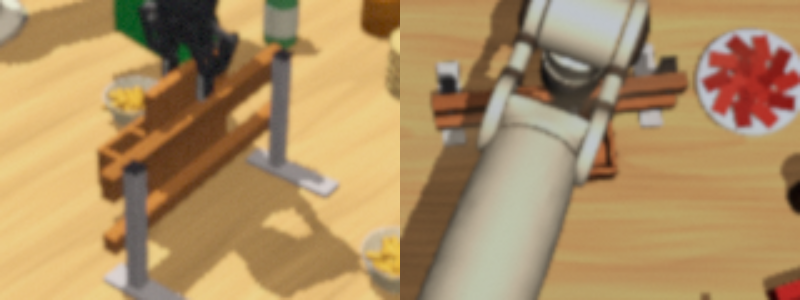

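The crop shows the caddy hanging against the rail on its own with the fingers open. I go up and check wrist room.

>>> step_arm(
  series=[
    [[0,0,0.02],0,0],
    [[0,0,0.04],0,0],
    [[0,0,0.04],0,0],
    [[0,0,0.02],0,-1],
    [[0,0,0],0,-1],
  ],
)

```text
time_s: 8.52
position: [0.614, -0.0887, 0.3321]
ee_rot: [0.003, 0.665, 0.746, 0.001]
wrist_force: [-0.2, -0.8, -0.1]
finger_gap: 0.0769
grip_force: 0.0
```

Run:
```python
from h import *
from workcell import readout
s=readout.state();print(s["joint_pos"],s["position"],s["time_s"])
F=grab("f4")
a0=.115;ex=np.array([np.cos(a0),np.sin(a0)]);ey=np.array([-ex[1],ex[0]])
for n in F:
    W=cloud(F[n]);c=cv2.cvtColor(F[n]["color"],cv2.COLOR_RGB2HSV)
    rel=W[...,:2]-np.array([.632,-.0855]);a=rel@ex;b=rel@ey
    m=(a>-.035)&(a<.005)&(abs(b)<.1)&(W[...,2]>.2)&(W[...,2]<.242)&(c[...,1]>100)
    A=a[m];B=b[m];print(n,m.sum(),"top z",np.percentile(W[m][:,2],97),"b",np.percentile(B,[1,99]),"a",np.percentile(A,[5,50,95]))
    m=(a>-.12)&(a<-.035)&(abs(b)<.1)&(W[...,2]>.1)&(W[...,2]<.125)&(c[...,1]>100)
    print("  walls",m.sum(),np.percentile(W[m][:,2],[10,50,90]),np.percentile(a[m],1) if m.any() else 0)
```

```text
[-3.38018345e-01  2.31451348e-01  1.35325618e+00 -1.49363723e-05
  1.55060590e+00 -4.52602538e-01] [ 0.6139769  -0.08873118  0.33210432] 8.525
scene 370 top z 0.22925946084407905 b [-0.07687013  0.07343815] a [-0.02541861 -0.01410337 -0.01057164]
  walls 135 [0.101982   0.10872286 0.11200158] -0.1064877373821884
top 18 top z 0.23054645488933517 b [-0.04583445  0.00922553] a [-0.02414328 -0.01725627 -0.01365901]
  walls 70 [0.10471458 0.10936047 0.11347876] -0.10587399367694598
```

>>> step_arm(
  series=[
    [[-0.01,0.02,0],5,-1],
    [[-0.02,0.045,0],10,-1],
    [[-0.022,0.048,0],10,-1],
    [[-0.022,0.048,0],10,-1],
    [[-0.022,0.048,0],10,-1],
    [[-0.022,0.048,0],10,-1],
    [[-0.022,0.048,0],10,-1],
    [[-0.022,0.048,0],10,-1],
  ],
)

```text
time_s: 9.62
position: [0.4493, 0.2658, 0.3267]
ee_rot: [-0.001, 0.071, 0.997, -0.0]
wrist_force: [-0.0, -0.3, -0.4]
finger_gap: 0.0852
grip_force: 0.0
```

>>> step_arm(
  series=[
    [[-0.018,0.035,-0.02],10,-1],
    [[-0.01,0.02,-0.03],5,-1],
    [[0,0,-0.02],0,-1],
    [[0,0,0],0,-1],
    [[0,0,0],0,-1],
  ],
)

```text
time_s: 10.25
position: [0.4231, 0.3194, 0.2586]
ee_rot: [0.0, -0.057, 0.998, 0.0]
wrist_force: [0.3, 0.5, 0.2]
finger_gap: 0.0855
grip_force: 0.0
```

>>> step_arm(
  series=[
    [[-0.001,0.0025,-0.03],0,-1],
    [[0,0,-0.04],0,-1],
    [[0,0,-0.03],0,-1],
    [[0,0,-0.0115],0,-1],
    [[0,0,0],0,-1],
  ],
)

```text
time_s: 10.88
position: [0.4223, 0.3221, 0.1473]
ee_rot: [0.0, -0.057, 0.998, 0.0]
wrist_force: [0.1, 0.2, -0.1]
finger_gap: 0.0858
grip_force: 0.0
```

>>> step_arm(
  series=[
    [[0,0,0],0,0.3],
    [[0,0,0],0,1],
    [[0,0,0],0,1],
    [[0,0,0],0,1],
    [[0,0,0],0,1],
  ],
  newtons=40,
)

```text
time_s: 11.5
position: [0.4224, 0.3224, 0.1477]
ee_rot: [0.001, -0.057, 0.998, 0.0]
wrist_force: [-0.6, 0.6, 5.2]
finger_gap: 0.03
grip_force: 40.0
```

>>> step_arm(
  series=[
    [[0,0,0.015],0,1],
    [[0,0,0.03],0,1],
    [[0,0,0.04],0,1],
    [[0,0,0.04],0,1],
    [[0,0,0.035],0,1],
    [[0,0,0],0,1],
    [[0,0,0],0,1],
  ],
)

```text
time_s: 12.38
position: [0.4211, 0.3217, 0.3051]
ee_rot: [-0.001, -0.057, 0.998, -0.001]
wrist_force: [-0.8, 0.2, -3.6]
finger_gap: 0.0304
grip_force: 40.1
```

Run:
```python
from h import *
from workcell import readout
s=readout.state();print(s["position"],s["ee_rot"],s["wrist_force"],s["finger_gap"])
F=grab("f5")
W=cloud(F["scene"]);c=cv2.cvtColor(F["scene"]["color"],cv2.COLOR_RGB2HSV)
p=s["position"]
m=(np.hypot(W[...,0]-p[0],W[...,1]-p[1])<.06)&(W[...,2]>.1)&(W[...,2]<p[2]-.03)
for z in np.arange(.14,.29,.02):
    k=m&(abs(W[...,2]-z)<.01)
    if k.sum()>3:print(round(z,2),k.sum(),W[k].mean(0)-p)
print("lowest",np.percentile(W[m][:,2],[0,1]))
v,u=np.where(m);a,b=int(v.mean()),int(u.mean())
cv2.imwrite("pics/j.png",cv2.resize(F["scene"]["color"][max(a-60,0):a+60,b-60:b+60],(480,480))[:,:,::-1])
```

```text
[0.42109473 0.32174228 0.30513762] [-1.35962205e-03 -5.71993714e-02  9.98361707e-01 -5.34260823e-04] [-0.75204075  0.17639474 -3.5827244 ] 0.030423369987775183
0.16 35 [ 0.01242185 -0.01640161 -0.13972457]
0.18 70 [ 0.01376815 -0.01571638 -0.12476099]
0.2 75 [ 0.01125772 -0.01611364 -0.10488255]
0.22 68 [ 0.01442442 -0.01581667 -0.08508062]
0.24 75 [ 0.0146813  -0.01599187 -0.06550567]
0.26 82 [ 0.01065185 -0.01317238 -0.04587027]
0.28 25 [ 0.00896131 -0.008944   -0.03254323]
lowest [0.15694733 0.16215302]
```

View pics/j.png

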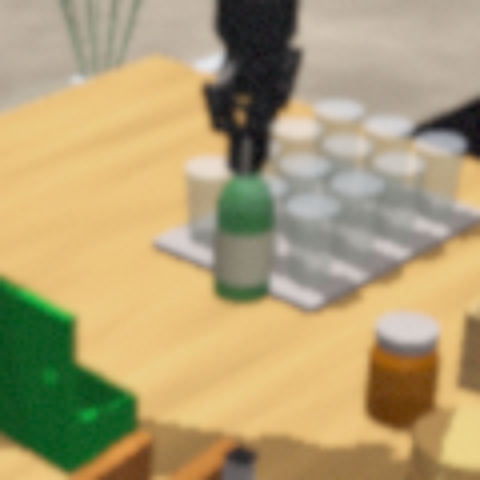

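The crop shows the bottle hanging straight from the gripper at (245,240). I move it over the bay, placing it 4 mm forward and 5 mm inward so the body clears the peg head.

>>> step_arm(
  series=[
    [[0.005,-0.015,0.02],0,1],
    [[0.016,-0.043,0.02],0,1],
    [[0.02,-0.055,0],0,1],
    [[0.02,-0.055,0],0,1],
    [[0.02,-0.055,0],0,1],
    [[0.02,-0.055,0],0,1],
    [[0.019,-0.053,0],0,1],
    [[0.014,-0.036,0],0,1],
  ],
)

```text
time_s: 13.48
position: [0.5557, -0.0473, 0.3448]
ee_rot: [-0.002, -0.056, 0.998, 0.0]
wrist_force: [-0.3, 0.2, -1.8]
finger_gap: 0.0298
grip_force: 40.4
```

>>> step_arm(
  series=[
    [[0.0097,-0.0248,0],0,1],
    [[0,0,0],0,1],
    [[0,0,0],0,1],
    [[0,0,0],0,1],
  ],
)

```text
time_s: 13.98
position: [0.5654, -0.0685, 0.3468]
ee_rot: [-0.0, -0.058, 0.998, 0.0]
wrist_force: [0.1, -0.1, -3.9]
finger_gap: 0.0304
grip_force: 40.5
```

>>> step_arm(
  series=[
    [[-0.0005,-0.0015,-0.01],0,1],
    [[0,0,-0.02],0,1],
    [[0,0,-0.02],0,1],
    [[0,0,-0.02],0,1],
    [[0,0,-0.02],0,1],
    [[0,0,-0.02],0,1],
    [[0,0,-0.015],0,1],
    [[0,0,0],0,1],
  ],
)

```text
time_s: 14.98
position: [0.5641, -0.0707, 0.2201]
ee_rot: [-0.001, -0.057, 0.998, 0.001]
wrist_force: [0.8, 0.3, -1.9]
finger_gap: 0.0302
grip_force: 40.5
```

>>> step_arm(
  series=[
    [[0,0,-0.004],0,1],
    [[0,0,-0.003],0,1],
    [[0,0,-0.0015],0,1],
    [[0,0,-0.001],0,1],
    [[0,0,0],0,1],
    [[0,0,0],0,1],
  ],
)

```text
time_s: 15.72
position: [0.5652, -0.0712, 0.2124]
ee_rot: [0.0, -0.057, 0.998, -0.0]
wrist_force: [-0.5, 1.0, -1.6]
finger_gap: 0.03
grip_force: 40.4
```

Run:
```python
from h import *
F=grab("f6")
cv2.imwrite("pics/k.png",np.hstack([cv2.resize(F["scene"]["color"][150:270,200:360],(400,300)),cv2.resize(F["top"]["color"][110:230,210:370],(400,300))])[:,:,::-1])
```

```text
(no output)
```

View pics/k.png

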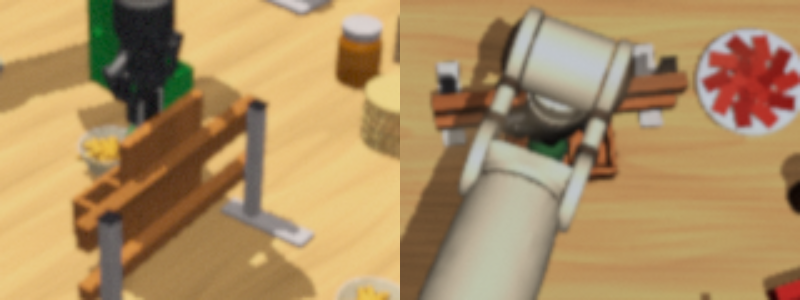

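The crop shows the bottle inside the bay, at about (550,150) in the top view, with the caddy still hanging. I lower until contact.

>>> step_arm(
  series=[
    [[0,0,-0.001],0,1],
    [[0,0,-0.001],0,1],
    [[0,0,0],0,1],
    [[0,0,0],0,1],
  ],
)

```text
time_s: 16.32
position: [0.5651, -0.0712, 0.2103]
ee_rot: [-0.0, -0.057, 0.998, 0.0]
wrist_force: [0.8, 0.1, -1.9]
finger_gap: 0.0301
grip_force: 40.4
```

>>> step_arm(
  series=[
    [[0,0,-0.001],0,1],
    [[0,0,0],0,1],
    [[0,0,0],0,1],
  ],
)

```text
time_s: 16.7
position: [0.5652, -0.0712, 0.2094]
ee_rot: [0.0, -0.057, 0.998, -0.0]
wrist_force: [0.4, -0.1, -1.2]
finger_gap: 0.03
grip_force: 40.7
```

>>> step_arm(
  series=[
    [[0,0,-0.001],0,1],
    [[0,0,0],0,1],
    [[0,0,0],0,1],
  ],
)

```text
time_s: 17.08
position: [0.5655, -0.0713, 0.2094]
ee_rot: [0.001, -0.057, 0.998, -0.0]
wrist_force: [-0.8, 0.6, 5.8]
finger_gap: 0.0302
grip_force: 41.2
```

Contact at the predicted height. I release and retreat upward.

>>> step_arm(
  series=[
    [[0,0,0],0,0.4],
    [[0,0,0],0,0.1],
    [[0,0,0],0,-0.2],
    [[0,0,0],0,-0.3],
    [[0,0,0.02],0,-0.3],
    [[0,0,0.04],0,-0.3],
    [[0,0,0.05],0,-0.3],
    [[0,0,0.03],0,-0.3],
  ],
  newtons=20,
)

```text
time_s: 18.08
position: [0.5657, -0.0714, 0.3512]
ee_rot: [0.002, -0.057, 0.998, -0.001]
wrist_force: [0.2, 0.2, 0.6]
finger_gap: 0.0557
grip_force: 0.0
```

>>> step_arm(
  series=[
    [[-0.04,-0.03,0.02],0,-0.3],
    [[-0.05,-0.05,0.02],0,-0.3],
    [[-0.05,-0.05,0],0,-0.3],
    [[-0.03,-0.05,0],0,-0.3],
    [[0,0,0],0,-0.3],
    [[0,0,0],0,-0.3],
  ],
)

```text
time_s: 18.82
position: [0.4085, -0.2376, 0.3852]
ee_rot: [0.0, -0.057, 0.998, 0.0]
wrist_force: [0.1, -0.1, 0.6]
finger_gap: 0.0557
grip_force: 0.0
```

Run:
```python
from h import *
F=grab("f7")
a0=.115;ex=np.array([np.cos(a0),np.sin(a0)]);ey=np.array([-ex[1],ex[0]])
for n in F:
    W=cloud(F[n]);rel=W[...,:2]-np.array([.632,-.0855]);a=rel@ex;b=rel@ey
    m=(a>-.1)&(a<-.035)&(b>-.02)&(b<.07)&(W[...,2]>.2)&(W[...,2]<.26)
    k=(a>-.035)&(a<.005)&(abs(b)<.1)&(W[...,2]>.2)&(W[...,2]<.24)
    print(n,"stopper",m.sum(),np.median(a[m]),np.median(b[m]),np.percentile(W[m][:,2],[50,95]),"board",k.sum(),np.median(a[k]),np.percentile(b[k],[1,99]),np.percentile(W[k][:,2],97))
cv2.imwrite("pics/l.png",np.hstack([cv2.resize(F["scene"]["color"][150:270,200:360],(400,300)),cv2.resize(F["top"]["color"][110:230,210:370],(400,300))])[:,:,::-1])
```

```text
scene stopper 110 -0.05848571431247298 0.01571913327180422 [0.22127161 0.22876416] board 371 -0.013846743579899082 [-0.07709625  0.07284646] 0.2292159425150445
top stopper 82 -0.06813612907403664 0.02341138667875079 [0.22526535 0.23105235] board 278 -0.02292417302921826 [-0.07260623  0.07282506] 0.23066380731946534
```

View pics/l.png

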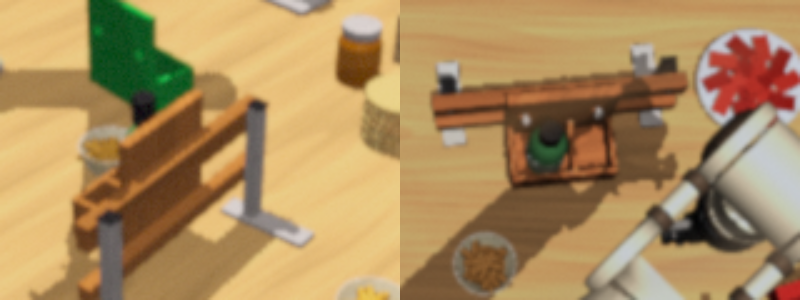

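The crop shows the caddy hanging on both pegs (heads at (525,118) and (598,112)) and the bottle upright in the wide bay at (547,145). Stopper top is at z of about 0.226, as it should be. I hand in.

```bash
python3 -c "
from workcell import manip
print(manip.hand_in())"
```

```text
the job is handed in; nothing more can be done
None
```

The caddy hangs on both pegs and the oil bottle stands upright in its wide bay. I handed the job in at about 19 s of the 61 s allowed; no verdict came back.

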